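# Fit a sleeve on the gauge pin and hold the inspection mirror at its mark

## Robot

A 7-joint arm with a two-finger parallel gripper is mounted at the origin on the work surface; the furniture and walls round the work are solid. World frame = base frame: x ahead of the robot, y to its left, z up, the work surface at z = 0. Lengths are in m, angles in rad, forces in N, time in s.
With the tool pointing down it reaches from about 0.425 to 0.8 m from the base axis. Payload 8.3 kg.
Tool frame: the origin (TCP) lies between the finger pads; the fingertips stand 19 mm ahead of it and the grasp point (between the pads) is the TCP; z points along the fingers, y is the line along which they close (so a half turn about z gives the same grasp; the last joint's range is limited). The gripper opens to 85 mm and grips with 20 to 120 N. Pads are 22 mm wide; open, the fingers measure 114 mm over their backs; the gripper's body (76 mm by 85 mm) begins 54 mm behind the grasp point. The pads swing forward as they close: fully open they stand 13 mm farther back than shut.
Start: joints at [-1.194, 0.383, 0.016, 1.37, -0.006, 1.388, -0.046], TCP at [0.266, 0.566, 0.217] pointing down, gripper open.
Joint ranges: [-2.95, 2.95], [-0.25, 2.06], [-1.52, 1.56], [0.18, 2.33], [-1.44, 4.58], [0.02, 2.06], [-3.01, 3.01]. Speed limits (rad/s): [2.39, 2.39, 3.01, 3.01, 3.14, 3.14, 3.14].

## Interface

Orientations are given as a unit quaternion [w, x, y, z].
In Python, from plant import get_state, capture, camera_model, order gives the robot as it stands.
- The arm moves only by the shell command python3 -m crank 'ROWS' [FORCE]. ROWS is JSON, a list of rows, each a list of 7 numbers: the shift along the tool's x, y, z in m, then the turn, a rotation vector about the tool's x, y, z in rad, then the closure, from 0 (fully open) to 1 (shut). A call has exactly 8 rows; each row is the pose to reach, as a shift and turn from the pose commanded when the call began, along the tool's axes at that moment; what a row does not reach only later rows make up. A row lasts 1/10 s, in which the tool goes at most 50 mm and 8.59 degrees, less where a joint would pass 70% of its speed; a pose out of reach is approached as far as the arm can. A call with a gripper value outside its range is refused whole. The fingers move at their own pace and stop on an object; FORCE is the grip in N (left out, the last holds). Time passes only in rows, so rows that repeat a pose let the fingers close, or fill a call up. It gives the time, the measured TCP pose, the force, the opening and the grip force at its end, in the units of the state.
- get_state(): the state, without advancing time (a new reading comes with each control period).
- capture(name): name is "scene" or "top" or "wrist"; returns (picture, depth): 384x512x3 uint8, red, green, blue; 384x512 float32, m along the optical axis (not along the pixel's ray), 0 where there is no reading.
- camera_model(name): a dict with "vertical_fov" (degrees; the focal length in pixels is half the picture's height over the tangent of half this angle, whatever the lens; pixels are square), "cx", "cy" (the principal point, pixels), "k1" (the pictures are not rectified: a ray, as slopes to the right and down, at radius r is drawn at 1 + k1 r^2 times it, then the intrinsics apply), "R" (3x3) and "t" (3): a world point X has camera coordinates R X + t; the wrist camera has in their place "tool_from_camera" (4x4, takes a point from camera to tool coordinates, whose origin is the TCP and whose axes are the flange's). Camera axes: x right, y down, z forward; pixel columns grow to the right and rows downward; lengths in m; the calibration is good to about 2 mm. A picture is of the moment at which its call begins: read the wrist's pose just before it. camera_model takes no time and is no camera call.
- order.job_done(): hands the job in; it is judged then, once.
The state is a dict: "clock": time; "qpos": joint angles; "joint_vel": joint speeds; "joint_efforts": joint torques, N m; "position": TCP position; "tool_rot": TCP orientation; "ft_force": force on the tool from outside, world axes, zero at the start; "moment": the same for the moment, N m; "opening": opening from 0.0 (shut) to 1.0 (fully open); "grasp_force": force on a finger pad.
Only numpy, scipy, OpenCV 4.12 (cv2) and the standard library are available. Lean on these libraries where they do the work, as an engineer would, in place of code of your own. Each camera call takes 0.05 s, during which the arm holds its last target. There are 200 camera calls.

## Task

Slide the loose brass sleeve over the upright gauge pin of the inspection stand to check its fit: it must go down fully home, and you let go of it there. Then lift the stand's hinged mirror flap by its black bar until it is in line with the red index arm beside it, and finish while still holding the flap still at that angle, as it falls shut when released. Do not move the red arm, and leave the reagent bottle and the bench timer undisturbed.

Things in the scene. Friction and masses are not known exactly. Their poses are not given: they have to be found in the camera images.
- stand: Grey inspection stand, fixed to the worktop; its place and heading vary. Base plate 160 mm (its x) by 270 mm (its y), 12 mm thick; origin under the plate on the worktop, x away from the robot, y to the left, z up at yaw 0. Left part: upright steel gauge pin. Right part: white mirror flap, hinged at the back along the stand's y axis; right of the flap, a red index arm in front of a dark steel quadrant.
- pin_foot (a point): On the axis of the gauge pin at its foot: the top of a 36 mm wide, 2 mm high collar, on which a sleeve that is fully home rests; 14 mm above the worktop. The pin stands 65 mm clear of the flap's nearer post. Axes as the stand's.
- pin_top (a point): Tip of the gauge pin, on its axis, 58 mm above pin_foot. The pin is 18 mm in diameter, its last 12 mm taper to a 6 mm tip.
- sleeve_mid (a point): Centre (half-way up) of the loose brass sleeve, a plain tube standing upright on the worktop: outside diameter 34 mm, bore 21 mm through its whole length, height 46 mm, 0.12 to 0.25 kg. z along its bore. Fully home on the pin, this point is 23 mm above pin_foot.
- flap_hinge (a point): Middle of the flap's hinge line, 70 mm above the worktop; the hinge line runs along the stand's y axis. Axes as the stand's.
- flap_bar (a point): Middle of the black round grip bar of the flap: 12 mm in diameter, 100 mm long, parallel to the hinge line and 150 mm from it. It is joined to the flap by a thin steel arm at each end, 47 mm from the middle, so that it may be pinched from above with a finger on its hinge side; the gap between the bar and the edge of the white plate is 39 mm. The round bar can turn in the grip as the flap rises. Its x axis points from the bar to the hinge, so it turns with the flap.
- flap (a joint): Angle of the mirror flap (white plate 95 by 106 mm, 5 mm thick, 0.25 kg, mirror beneath): 0 lying level and shut, with the bar on the -x side of the hinge, at hinge height; positive as the bar rises; goes to 1.4 rad. Nearly frictionless: it falls shut when let go.
- index (a joint): Angle of the red index arm, about the same hinge line and in the same sense as the flap: the flap is at its mark when joint flap equals this. Between 0.5 and 1.05 rad, another in every run; stiff, must not be moved.
- index_tip (a point): Near the tip of the red index arm, 125 mm from the hinge line, 73 mm to the right (stand's -y) of the flap's middle. The arm is 6 mm thick. Its x axis points from the tip to the hinge.
- reagent: White square reagent bottle with yellow cap, 44x49x88 mm, a bystander, left of the stand; origin at the centre of its underside.
- bench_timer: White bench timer with grey screen, 50x66x58 mm, a bystander in front of the right end of the stand; origin at the centre of its underside.
Not all that is in view belongs to the job. Leave any green look-alike of the part that bears sleeve_mid alone.

How it is judged:
On the way:
1. the sleeve is fully home on the gauge pin and let go (horizontal distance between sleeve_mid and pin_foot below 0.006 m and z of sleeve_mid in the frame of pin_foot below 0.027 m and angle between sleeve_mid's own z axis and vertical below 0.1 rad and contact force between the fingers and sleeve below 0.1 N), for 0.2 s.
At the end, for the whole second after the job is handed in: The sleeve is on the pin, within 4 mm of fully home, upright and not touched by the robot; the fingers still hold the flap, which stands still within 0.08 rad (about 4.5 degrees) of the red index arm's angle, carried by nothing else (horizontal distance between sleeve_mid and pin_foot below 0.006 m and z of sleeve_mid in the frame of pin_foot below 0.027 m and angle between sleeve_mid's own z axis and vertical below 0.1 rad and contact force between the arm and sleeve below 0.1 N and angle between the x axis of flap_bar and the x axis of index_tip, either way round below 0.08 rad and velocity of joint flap between -0.05 and 0.05 rad/s and contact force between the fingers and flap above 0.5 N and contact force between sleeve and flap below 0.1 N); the arm keeps its last pose, push and grip.
It fails at once if the red index arm is moved by more than 10 mm at its tip (distance of index_tip from where it was at the start of the episode above 0.01 m).
It fails at once if the reagent bottle is moved by more than 20 mm (distance of reagent from where it was at the start of the episode above 0.02 m).
It fails at once if the bench timer is moved by more than 20 mm (distance of bench_timer from where it was at the start of the episode above 0.02 m).
It also fails if it takes over 56 s, if anything falls off the work surface, if the arm or the gripper's body presses on something with over 40 N, if the wrist force passes 120 N, or if a joint passes its speed limit or range.

## Working session

There is one attempt and no reset: what is moved stays moved. The work goes in short steps, Python scripts to look and compute and a shell command to move; the robot and the scene stay as the last step left them, time stands still between calls to the robot, and variables do not carry over. Pictures are saved under pics/ and viewed, at most 10 in all, crops included, and the job is handed in when it is done.

```bash
ls; mkdir -p pics; cat > h.py <<'E'
import numpy as np,cv2
from scipy.spatial.transform import Rotation as Ro
from plant import get_state,capture,camera_model,order
def save(n,fn):
    s=get_state(); im,d=capture(n); cv2.imwrite(f'pics/{fn}.png',im[:,:,::-1]); np.savez(f'pics/{fn}.npz',d=d,im=im,p=s['position'],q=s['tool_rot']); return im,d
def rotq(q): return Ro.from_quat([q[1],q[2],q[3],q[0]])
def ray(n,u,v):
    c=camera_model(n); f=192/np.tan(np.radians(c['vertical_fov'])/2)
    xd=(u-c['cx'])/f; yd=(v-c['cy'])/f; rd=np.hypot(xd,yd); r=rd
    for _ in range(30): r=rd/(1+c['k1']*r*r)
    k=r/rd if rd>0 else 1
    return np.array([xd*k,yd*k,1.]),c
def world(n,fn,u,v,z=None,depth=None):
    """pixel to world, by depth or by known height z"""
    D=np.load(f'pics/{fn}.npz'); r,c=ray(n,u,v)
    if n=='wrist':
        T=np.array(c['tool_from_camera']); R=rotq(D['q']).as_matrix()
        A=R@T[:3,:3]; o=R@T[:3,3]+D['p']
    else:
        A=np.array(c['R']).T; o=-A@np.array(c['t'])
    w=A@r
    if z is not None: return o+w*(z-o[2])/w[2]
    d=depth if depth else D['d'][int(round(v)),int(round(u))]
    return o+w*d
E
python3 - <<'E'
from h import *
s=get_state(); print({k:np.round(v,3) for k,v in s.items()})
a,_=save('scene','s0'); b,_=save('top','t0')
cv2.imwrite('pics/top0.png',cv2.resize(b[:,:,::-1],(800,600)))
cv2.imwrite('pics/sc0.png',cv2.resize(a[:,:,::-1],(800,600)))
for n in('scene','top'):
    c=camera_model(n);print(n,-np.array(c['R']).T@np.array(c['t']),c['R'],c['vertical_fov'])
print(camera_model('wrist'))
E
```

```text
pics
{'clock': np.float64(0.0), 'qpos': array([-1.194,  0.384,  0.016,  1.371, -0.006,  1.388, -0.046]), 'joint_vel': array([ 0.   , -0.   ,  0.001,  0.001, -0.002, -0.001, -0.001]), 'joint_efforts': array([ 1.0000e-03, -6.2760e+01,  8.4500e-01, -3.7182e+01,  1.7000e-02,
        1.4000e-02, -0.0000e+00]), 'position': array([0.266, 0.565, 0.216]), 'tool_rot': array([-0.   ,  0.218,  0.976, -0.001]), 'ft_force': array([ 0.4  ,  1.29 , -0.171]), 'moment': array([-0.018, -0.023,  0.054]), 'grasp_force': np.float64(0.0), 'opening': np.float64(0.998)}
scene [0.34081089 0.6554198  0.95796614] [[-0.9072336  -0.42061885  0.00264222]
 [-0.35002457  0.75145539 -0.55928311]
 [ 0.23325951 -0.50832527 -0.82897251]] 49.098741639688484
top [0.42262261 0.08458288 1.15214868] [[ 0.02153042 -0.99959089 -0.01882779]
 [-0.98295349 -0.0177252  -0.18299794]
 [ 0.18258935  0.02244687 -0.98293299]] 50.82428069497882
{'vertical_fov': 60.13550388780484, 'cx': 251.25874222447823, 'cy': 195.3493504232576, 'k1': 0.031942002214113134, 'tool_from_camera': array([[-2.12194466e-05, -9.51615245e-01, -3.07292084e-01,
         7.90696895e-02],
       [ 9.99998043e-01,  5.87727955e-04, -1.88911566e-03,
        -7.22874381e-04],
       [ 1.97831541e-03, -3.07291522e-01,  9.51613370e-01,
        -1.57290886e-01],
       [ 0.00000000e+00,  0.00000000e+00,  0.00000000e+00,
         1.00000000e+00]])}
```

View pics/top0.png

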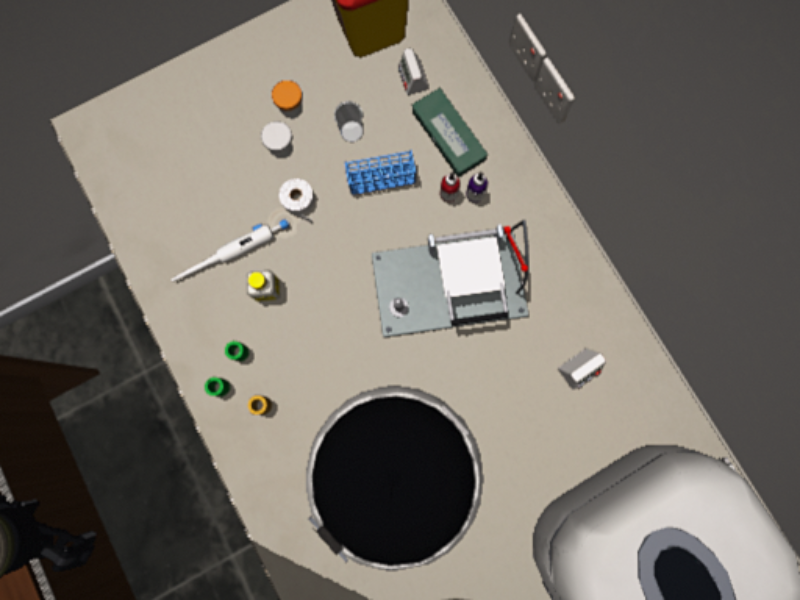

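View pics/sc0.png

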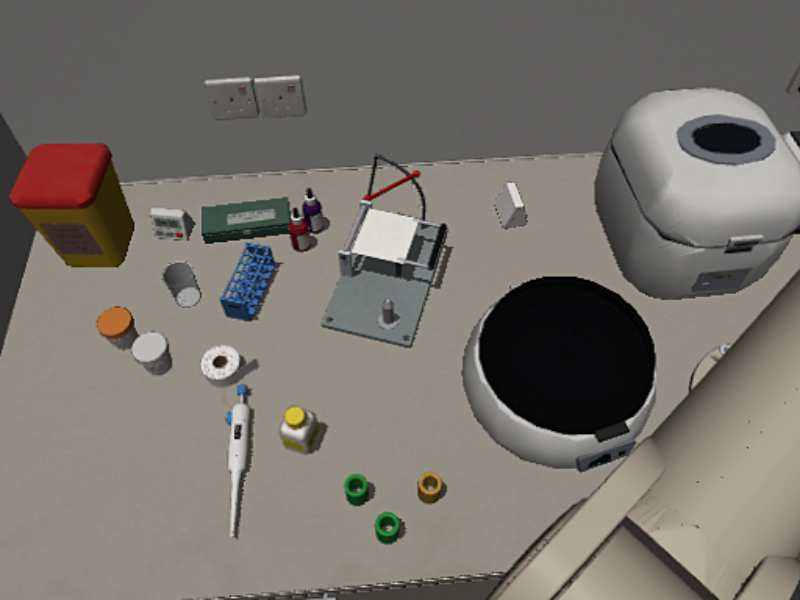

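The top view shows the brass sleeve at about (259,405), green look-alikes at (235,351) and (216,387), the pin tip at (398,301), the flap bar at (480,322), and the red arm from (507,231) to (524,268). The reagent bottle is at (260,285) and the timer at (583,367), all in the 800x600 picture.

```bash
python3 - <<'E'
from h import *
k=1.5625
def T(n,u,v,z=None): 
    p=world(n,'t0' if n=='top' else 's0',u/k,v/k); print('  ',n,(u,v),np.round(p,3), np.round(world(n,'t0' if n=='top' else 's0',u/k,v/k,z=z),3) if z is not None else '')
for nm,u,v,z in [('sleeve top',259,405,.046),('sleeve rim',259,397,.046),('pin tip',398,301,.072),('bar',480,322,.07),('bar L',456,324,.07),('bar R',507,319,.07),('redbase',507,231,None),('redtip',524,268,None),('reagent cap',257,280,.088),('timer',590,366,.058),('plate FL',385,335,.012),('plate FR',528,318,.012),('plate BL',374,252,.012),('bath rim top',395,392,None),('bath L',313,480,None),('bath R',478,480,None),('quad',525,222,None),('green1',235,351,.046),('lid',600,500,None),('purple',478,180,None),('postL',432,240,None)]:
    print(nm);T('top',u,v,z)
for nm,u,v,z in [('sleeve',430,480,.046),('pin',388,303,.072),('barL',425,275,.07),('barR',442,228,.07),('redbase',367,198,None),('redtip',417,174,None)]:
    print(nm);T('scene',u,v,z)
# enlarged crops
a=cv2.imread('pics/t0.png')[135:225,230:350]; b=cv2.imread('pics/s0.png')[90:225,200:300]
cv2.imwrite('pics/c1.png',np.hstack([cv2.resize(a,(480,360),interpolation=3),cv2.resize(b,(267,360),interpolation=3)]))
E
```

```text
sleeve top
   top (259, 405) [ 0.434  0.36  -0.003] [0.433 0.348 0.046]
sleeve rim
   top (259, 397) [0.447 0.349 0.045] [0.447 0.349 0.046]
pin tip
   top (398, 301) [0.616 0.111 0.072] [0.616 0.111 0.072]
bar
   top (480, 322) [ 0.582 -0.032  0.072] [ 0.582 -0.032  0.07 ]
bar L
   top (456, 324) [0.577 0.01  0.077] [0.578 0.01  0.07 ]
bar R
   top (507, 319) [ 0.597 -0.087  0.012] [ 0.588 -0.078  0.07 ]
redbase
   top (507, 231) [ 0.743 -0.078  0.079] 
redtip
   top (524, 268) [ 0.657 -0.092  0.164] 
reagent cap
   top (257, 280) [0.646 0.355 0.087] [0.646 0.355 0.088]
timer
   top (590, 366) [ 0.511 -0.222  0.055] [ 0.511 -0.221  0.058]
plate FL
   top (385, 335) [0.564 0.134 0.01 ] [0.564 0.134 0.012]
plate FR
   top (528, 318) [ 0.601 -0.127  0.   ] [ 0.6   -0.125  0.012]
plate BL
   top (374, 252) [ 0.722  0.16  -0.001] [0.719 0.159 0.012]
bath rim top
   top (395, 392) [0.458 0.111 0.107] 
bath L
   top (313, 480) [0.318 0.236 0.127] 
bath R
   top (478, 480) [ 0.323 -0.024  0.112] 
quad
   top (525, 222) [ 0.73  -0.093  0.176] 
green1
   top (235, 351) [0.53  0.408 0.005] [0.526 0.396 0.046]
lid
   top (600, 500) [ 0.306 -0.193  0.189] 
purple
   top (478, 180) [ 0.835 -0.027  0.085] 
postL
   top (432, 240) [0.726 0.053 0.075] 
sleeve
   scene (430, 480) [0.435 0.341 0.024] [0.433 0.348 0.046]
pin
   scene (388, 303) [0.611 0.113 0.07 ] [0.61  0.113 0.072]
barL
   scene (425, 275) [ 0.594 -0.005  0.014] [0.579 0.034 0.07 ]
barR
   scene (442, 228) [ 0.592 -0.069  0.076] [ 0.593 -0.074  0.07 ]
redbase
   scene (367, 198) [ 0.743 -0.076  0.079] 
redtip
   scene (417, 174) [ 0.651 -0.088  0.166]
```

```bash
python3 -m crank '[[-0.243,-0.125,0.026,0,0,0.99,0],[-0.243,-0.125,0.026,0,0,0.99,0],[-0.243,-0.125,0.026,0,0,0.99,0],[-0.243,-0.125,0.026,0,0,0.99,0],[-0.243,-0.125,0.026,0,0,0.99,0],[-0.243,-0.125,0.026,0,0,0.99,0],[-0.243,-0.125,0.026,0,0,0.99,0],[-0.243,-0.125,0.026,0,0,0.99,0]]' && python3 - <<'E'
from h import *
save('wrist','w1'); s=get_state(); print(s['position'],rotq(s['tool_rot']).as_matrix().round(3),s['qpos'].round(2))
E
```

```text
clock: 0.9
position: [0.4331, 0.3479, 0.1909]
tool_rot: [-0.0, 0.657, 0.754, -0.0]
ft_force: [0.0, 0.1, -0.7]
opening: 1.001
grasp_force: 0.0
[0.43243892 0.34897855 0.19096774] [[-0.143  0.99  -0.001]
 [ 0.99   0.143 -0.   ]
 [-0.    -0.001 -1.   ]] [-0.97  0.25  0.28  1.62 -0.07  1.29 -0.53]
```

View pics/w1.png

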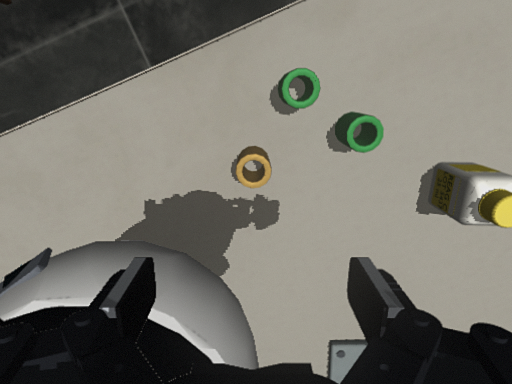

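View pics/c1.png

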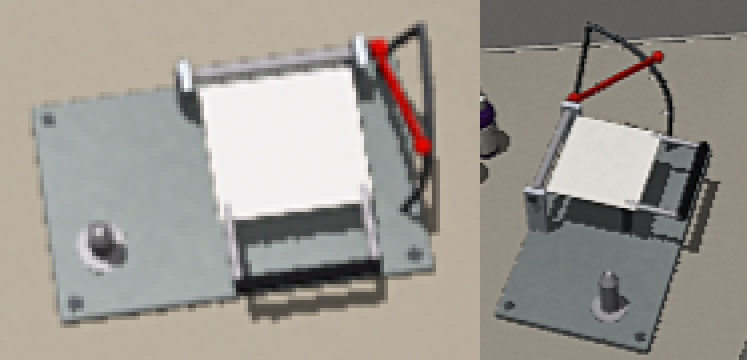

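The wrist view shows the brass ring's top at about (254,171) and the green look-alikes at (300,88) and (364,132). The bath and the tool's own fingers are at the bottom.

```bash
python3 - <<'E'
from h import *
D=np.load('pics/w1.npz'); im=D['im']
for uv in [(254,171),(237,171),(271,171),(254,155),(254,187)]:
    p=world('wrist','w1',*uv,z=.046); R=rotq(D['q']).as_matrix()
    print(uv,p.round(4),'tool',(R.T@(p-D['p'])).round(4))
# mask of brass at top height
hsv=cv2.cvtColor(im,cv2.COLOR_RGB2HSV)
P=np.array([world('wrist','w1',u,v) for v in range(140,200) for u in range(225,285) if 10<hsv[v,u,0]<25 and hsv[v,u,1]>100 and D['d'][v,u]>0])
Q=P[P[:,2]>.042]; print(len(P),len(Q)); 
A=np.c_[2*Q[:,:2],np.ones(len(Q))]
print('mean',Q.mean(0),'mid-extent',(Q.max(0)+Q.min(0))/2,Q.max(0)-Q.min(0), 'tool',R.T@((Q.max(0)+Q.min(0))/2-D['p']))
E
```

```text
(254, 171) [0.434  0.3522 0.046 ] tool [0.0042 0.0016 0.1449]
(237, 171) [0.4182 0.35   0.046 ] tool [ 0.0042 -0.0143  0.1449]
(271, 171) [0.4497 0.3544 0.046 ] tool [0.0042 0.0175 0.1449]
(254, 155) [0.4319 0.3672 0.046 ] tool [0.0193 0.0016 0.1449]
(254, 187) [0.4362 0.3367 0.046 ] tool [-0.0114  0.0016  0.1449]
918 602
mean [0.43299569 0.35285451 0.04646029] mid-extent [0.43307773 0.35251729 0.04547294] [0.03249234 0.03219144 0.00693712] tool [0.00462826 0.00073277 0.14540738]
```

```bash
python3 -m crank '[[0.004,0.001,0.05,0,0,0,0],[0.004,0.001,0.1,0,0,0,0],[0.004,0.001,0.14,0,0,0,0],[0.004,0.001,0.158,0,0,0,0],[0.004,0.001,0.158,0,0,0,0.3],[0.004,0.001,0.158,0,0,0,1],[0.004,0.001,0.158,0,0,0,1],[0.004,0.001,0.158,0,0,0,1]]' 50
```

```text
clock: 1.75
position: [0.4339, 0.3541, 0.035]
tool_rot: [0.0, 0.655, 0.755, 0.002]
ft_force: [1.0, -0.4, 0.7]
opening: 0.331
grasp_force: 0.0
```

```bash
python3 -m crank '[[0,0,0,0,0,0,1],[0,0,0,0,0,0,1],[0,0,0,0,0,0,1],[0,0,-0.01,0,0,0,1],[0,0,-0.04,0,0,0,1],[0,0,-0.08,0,0,0,1],[0,0,-0.12,0,0,0,1],[0,0,-0.14,0,0,0,1]]' 50; python3 - <<'E'
from h import *
save('wrist','w2'); s=get_state(); print(s['position'],s['opening'],s['grasp_force'])
E
```

```text
clock: 2.55
position: [0.4345, 0.3539, 0.1781]
tool_rot: [0.0, 0.656, 0.755, 0.003]
ft_force: [0.9, 0.1, -0.3]
opening: -0.002
grasp_force: 0.0
[0.43530839 0.35461704 0.18040897] -1.923931540438739e-05 0.0
```

View pics/w2.png

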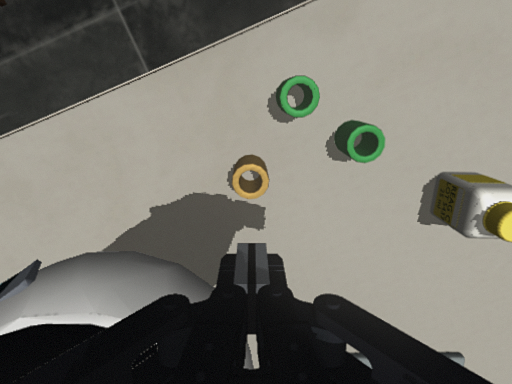

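The fingers are shut and empty. The brass ring still stands at (250,180), so the grasp missed. I'll measure the sleeve and the fingertips before trying again.

```bash
python3 - <<'E'
from h import *
save('top','t2')
def ring(n,fn,box):
    D=np.load(f'pics/{fn}.npz'); hsv=cv2.cvtColor(D['im'],cv2.COLOR_RGB2HSV)
    u0,u1,v0,v1=box
    P=np.array([world(n,fn,u,v) for v in range(v0,v1) for u in range(u0,u1) if 8<hsv[v,u,0]<27 and hsv[v,u,1]>100 and D['d'][v,u]>0])
    Q=P[P[:,2]>.041]; return len(Q),Q.mean(0).round(4),((Q.max(0)+Q.min(0))/2).round(4),(Q.max(0)-Q.min(0)).round(4)
print('w1',ring('wrist','w1',(225,285,140,200)))
print('w2',ring('wrist','w2',(220,285,145,210)))
print('t0',ring('top','t0',(150,182,240,280)))
print('t2',ring('top','t2',(150,182,240,280)))
for v in (245,250,260): print('fingertip',v,world('wrist','w2',244,v).round(4),world('wrist','w2',258,v).round(4))
t=cv2.imread('pics/t2.png'); cv2.imwrite('pics/c2.png',cv2.resize(t[200:320,100:260],(800,600),interpolation=3))
E
```

```text
w1 (614, array([0.433 , 0.3529, 0.0464]), array([0.4331, 0.3525, 0.045 ]), array([0.0325, 0.0322, 0.0079]))
w2 (673, array([0.4331, 0.3529, 0.0463]), array([0.4332, 0.3524, 0.045 ]), array([0.0325, 0.0332, 0.0077]))
t0 (68, array([0.433 , 0.3519, 0.0447]), array([0.4324, 0.3518, 0.0449]), array([0.0297, 0.0303, 0.0071]))
t2 (72, array([0.4329, 0.3522, 0.0445]), array([0.4324, 0.3519, 0.0452]), array([0.0297, 0.0306, 0.0077]))
fingertip 245 [0.4289 0.3632 0.1987] [0.435  0.3648 0.2002]
fingertip 250 [0.4289 0.3639 0.2049] [0.4351 0.3641 0.2036]
fingertip 260 [0.429  0.3636 0.2133] [0.4348 0.3644 0.2131]
```

View pics/c2.png

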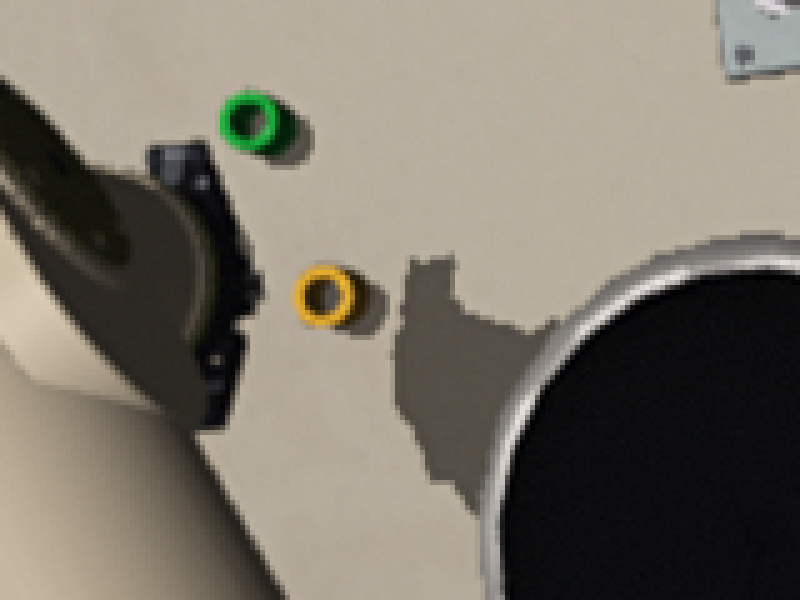

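The fingertips show about 18 mm behind the reported TCP, not 19 mm ahead of it. In the shut view the tip edge is at v≈243, and the open view gives the same offset. So the real grasp point is about 37 mm farther back, and the fingers closed just above the sleeve. I'll go 37 mm lower.

```bash
python3 -m crank '[[0,0,0,0,0,0,0],[0,0,0.03,0,0,0,0],[0,0,0.06,0,0,0,0],[0,0,0.1,0,0,0,0],[0,0,0.12,0,0,0,0],[0,0,0.14,0,0,0,0],[0,0,0.16,0,0,0,0],[0,0,0.165,0,0,0,0]]' 50; python3 - <<'E'
from h import *
s=get_state(); print(s['position'],s['opening'],s['ft_force'])
E
```

```text
clock: 3.45
position: [0.4309, 0.3511, 0.0048]
tool_rot: [-0.0, 0.656, 0.755, -0.003]
ft_force: [-1.0, -0.3, 0.2]
opening: 1.0
grasp_force: 0.0
[0.43087709 0.35105215 0.0047553 ] 0.9996261309603823 [-0.96509977 -0.33887748  0.22925711]
```

```bash
python3 -m crank '[[0,0,0.007,0,0,0,0],[0,0,0.007,0,0,0,0.4],[0,0,0.007,0,0,0,1],[0,0,0.007,0,0,0,1],[0,0,0.007,0,0,0,1],[0,0,0.007,0,0,0,1],[0,0,0.007,0,0,0,1],[0,0,0.007,0,0,0,1]]' 50
```

```text
clock: 4.25
position: [0.4337, 0.3535, 0.0023]
tool_rot: [-0.0, 0.656, 0.755, 0.001]
ft_force: [-0.7, 0.0, 5.9]
opening: 0.381
grasp_force: 49.7
```

```bash
python3 -m crank '[[0,0,-0.05,0,0,0,1],[0,0,-0.1,0,0,0,1],[-0.025,0.013,-0.14,0,0,0,1],[-0.06,0.033,-0.158,0,0,0,1],[-0.1,0.054,-0.158,0,0,0,1],[-0.14,0.076,-0.158,0,0,0,1],[-0.18,0.097,-0.158,0,0,0,1],[-0.22,0.119,-0.158,0,0,0,1]]' 50;  python3 -m crank '[[-0.03,0.016,0,0,0,0,1],[-0.045,0.024,0,0,0,0,1],[-0.045,0.024,0,0,0,0,1],[-0.045,0.024,0,0,0,0,1],[-0.045,0.024,0,0,0,0,1],[-0.045,0.024,0,0,0,0,1],[-0.045,0.024,0,0,0,0,1],[-0.045,0.024,0,0,0,0,1]]' 50; python3 - <<'E'
from h import *
im,_=save('wrist','w3'); s=get_state(); print(s['position'],s['opening'],s['ft_force'])
cv2.imwrite('pics/w3b.png',cv2.resize(im[:,:,::-1],(800,600),interpolation=3))
E
```

```text
clock: 5.05
position: [0.5824, 0.1505, 0.1593]
tool_rot: [-0.0, 0.655, 0.755, -0.0]
ft_force: [0.8, 1.3, -2.3]
opening: 0.377
grasp_force: 50.7
clock: 5.85
position: [0.6117, 0.1115, 0.1594]
tool_rot: [-0.0, 0.655, 0.756, 0.0]
ft_force: [-0.1, 0.1, -2.0]
opening: 0.376
grasp_force: 50.7
[0.61183345 0.11129504 0.15937193] 0.37699985938900343 [ 0.74655087 -0.25325811 -1.8956756 ]
```

View pics/w3b.png

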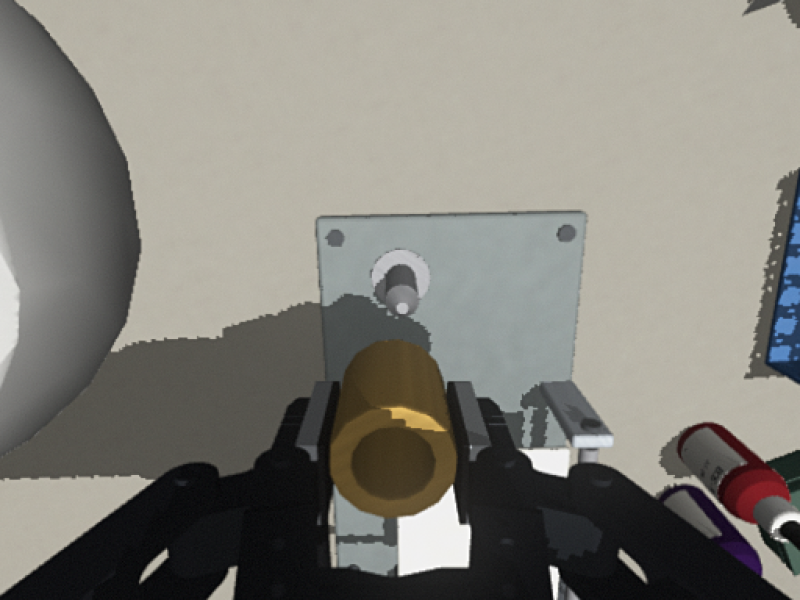

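The wrist view shows the pin tip at about (402,308) and the held sleeve upright with its top ring centred at about (394,465). The plate's left edge runs from (317,218) to (585,211) in the 800x600 picture.

```bash
python3 - <<'E'
from h import *
k=1.5625;fn='w3'; D=np.load('pics/w3.npz');R=rotq(D['q']).as_matrix()
tl=lambda p:(R.T@(p-D['p'])).round(4)
print('tip',world('wrist',fn,402/k,308/k,z=.072).round(4),tl(world('wrist',fn,402/k,308/k,z=.072)),world('wrist',fn,402/k,308/k).round(4))
for uv in [(371,272),(430,272),(400,250)]: print('collar edge',tl(world('wrist',fn,uv[0]/k,uv[1]/k,z=.014)))
a,b=[world('wrist',fn,u/k,v/k,z=.012) for u,v in((317,218),(585,211))]; print('edge',a.round(4),b.round(4),np.arctan2(b[1]-a[1],b[0]-a[0]),np.linalg.norm(b-a))
# sleeve points in tool frame by depth
hsv=cv2.cvtColor(D['im'],cv2.COLOR_RGB2HSV)
P=np.array([tl(world('wrist',fn,u,v)) for v in range(210,335) for u in range(205,300) if 8<hsv[v,u,0]<27 and hsv[v,u,1]>90 and D['d'][v,u]>0])
zt=np.percentile(P[:,2],2);Q=P[P[:,2]<zt+.004];print('top z',zt,'n',len(Q),(Q.max(0)+Q.min(0))/2,Q.max(0)-Q.min(0))
F=P[P[:,2]>zt+.006]
for zl in np.arange(zt+.008,zt+.046,.008):
    S=F[abs(F[:,2]-zl)<.003]; S=S[S[:,0]>.006]
    if len(S)>20:
        A=np.c_[2*S[:,:2],np.ones(len(S))]
        from scipy.optimize import least_squares
        r=least_squares(lambda c:np.hypot(S[:,0]-c[0],S[:,1]-c[1])-.017,[0,0],loss='soft_l1',f_scale=.001); print(zl.round(4),len(S),r.x.round(4))
print('maxz',P[:,2].max())
E
```

```text
tip [0.6158 0.1095 0.072 ] [-0.0026  0.0037  0.0874] [0.6158 0.1096 0.0721]
collar edge [ 0.0011 -0.014   0.1454]
collar edge [0.0011 0.0215 0.1454]
collar edge [0.0145 0.0034 0.1454]
edge [0.5623 0.1379 0.012 ] [0.7161 0.1638 0.012 ] 0.1669344555820012 0.15600500319996372Traceback (most recent call last):
  File "<stdin>", line 9, in <module>
  File "h.py", line 15, in world
    D=np.load(f'pics/{fn}.npz'); r,c=ray(n,u,v)
                                     ~~~^^^^^^^
  File "h.py", line 8, in ray
    c=camera_model(n); f=192/np.tan(np.radians(c['vertical_fov'])/2)
ValueError: time passes only in moves, steps and waits
```

```bash
sed -i 's/^def rotq/import functools\ncamera_model=functools.cache(camera_model)\ndef rotq/' h.py; cat > sl.py <<'E'
from h import *
from scipy.optimize import least_squares
def sleeve(fn):
    D=np.load(f'pics/{fn}.npz');R=rotq(D['q']).as_matrix()
    hsv=cv2.cvtColor(D['im'],cv2.COLOR_RGB2HSV)
    P=np.array([R.T@(world('wrist',fn,u,v)-D['p']) for v in range(210,335) for u in range(205,300) if 8<hsv[v,u,0]<27 and hsv[v,u,1]>90 and D['d'][v,u]>0])
    zt=np.percentile(P[:,2],2); print('n',len(P),'top z',zt,'bottom',P[:,2].max())
    for zl in np.arange(zt+.008,zt+.046,.008):
        S=P[(abs(P[:,2]-zl)<.003)&(P[:,0]>.006)]
        if len(S)>20:
            r=least_squares(lambda c:np.hypot(S[:,0]-c[0],S[:,1]-c[1])-.017,[0,0],loss='soft_l1',f_scale=.001); print(zl.round(4),len(S),r.x.round(4))
    Q=P[P[:,2]<zt+.003]; print('ring',(Q.max(0)+Q.min(0))/2,Q.max(0)-Q.min(0))
E
python3 -c "
from sl import *
sleeve('w3')"
```

```text
n 7353 top z -0.0451736500277336 bottom 0.1469501637524486
-0.0372 472 [-0.0014 -0.0008]
-0.0292 406 [-0.0014 -0.0008]
-0.0212 353 [-0.0015 -0.0008]
-0.0132 295 [-0.0015 -0.0008]
-0.0052 246 [-0.0015 -0.0008]
ring [-0.00037078 -0.00077497 -0.04467869] [0.03439328 0.03232973 0.00497976]
```

```bash
python3 -m crank '[[-0.0015,0.0045,0.02,0,0,0,1],[-0.0015,0.0045,0.05,0,0,0,1],[-0.0015,0.0045,0.075,0,0,0,1],[-0.0015,0.0045,0.082,0,0,0,1],[-0.0015,0.0045,0.088,0,0,0,1],[-0.0015,0.0045,0.093,0,0,0,1],[-0.0015,0.0045,0.095,0,0,0,1],[-0.0015,0.0045,0.095,0,0,0,1]]' 50
```

```text
clock: 6.7
position: [0.6171, 0.11, 0.0649]
tool_rot: [0.0, 0.656, 0.755, 0.0]
ft_force: [0.8, -0.4, -2.4]
opening: 0.379
grasp_force: 50.7
```

```bash
python3 -m crank '[[0,0,0.004,0,0,0,1],[0,0,0.008,0,0,0,1],[0,0,0.012,0,0,0,1],[0,0,0.016,0,0,0,1],[0,0,0.02,0,0,0,1],[0,0,0.024,0,0,0,1],[0,0,0.028,0,0,0,1],[0,0,0.028,0,0,0,1]]' 50
```

```text
clock: 7.5
position: [0.6161, 0.1099, 0.0354]
tool_rot: [-0.0, 0.656, 0.755, -0.001]
ft_force: [-0.2, 1.0, -1.3]
opening: 0.38
grasp_force: 50.8
```

```bash
python3 -m crank '[[0,0,0.006,0,0,0,1],[0,0,0.011,0,0,0,1],[0,0,0.015,0,0,0,1],[0,0,0.018,0,0,0,1],[0,0,0.018,0,0,0,1],[0,0,0.018,0,0,0,0.2],[0,0,0.018,0,0,0,0.2],[0,0,0.018,0,0,0,0.2]]' 50
```

```text
clock: 8.3
position: [0.6171, 0.11, 0.0188]
tool_rot: [0.0, 0.656, 0.755, 0.0]
ft_force: [-0.5, -0.1, -0.3]
opening: 0.801
grasp_force: 0.0
```

```bash
python3 -m crank '[[0,0,-0.04,0,0,0,0.2],[0,0,-0.09,0,0,0,0.1],[0,0,-0.14,0,0,0,0],[-0.02,-0.01,-0.18,0,0,-0.02,0],[-0.065,-0.025,-0.18,0,0,-0.02,0],[-0.11,-0.043,-0.18,0,0,-0.02,0],[-0.136,-0.053,-0.18,0,0,-0.02,0],[-0.136,-0.053,-0.18,0,0,-0.02,0]]'; python3 - <<'E'
from h import *
im,_=save('wrist','w4'); s=get_state(); print(s['position'],s['opening'],s['ft_force'])
cv2.imwrite('pics/w4b.png',cv2.resize(im[:,:,::-1],(800,600),interpolation=3))
a,_=save('top','t4'); b,_=save('scene','s4')
E
```

```text
clock: 9.1
position: [0.5824, -0.0387, 0.1995]
tool_rot: [0.001, 0.651, 0.759, -0.0]
ft_force: [0.3, -0.4, 0.5]
opening: 0.999
grasp_force: 0.0
[ 0.58298674 -0.0351341   0.19913013] 0.9997075390982642 [ 0.9317754   0.41027375 -0.45213423]
```

View pics/w4b.png

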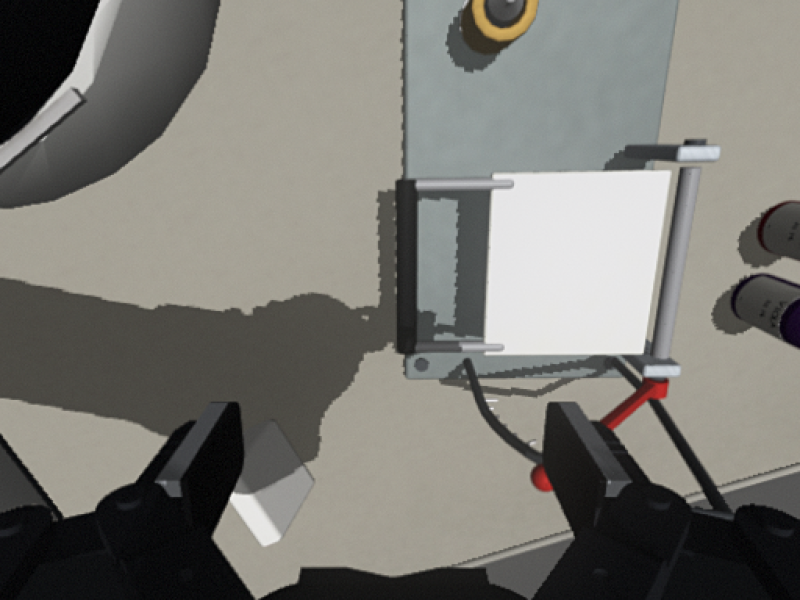

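The wrist view shows the sleeve down on the pin with the pin tip projecting at (505,8). The bar runs from (406,180) to (406,352), the red arm's hub is at (657,388) and its tip at (545,478) in the 800x600 picture.

```bash
python3 - <<'E'
from h import *
k=1.5625;fn='w4'; D=np.load('pics/w4.npz');R=rotq(D['q']).as_matrix()
W=lambda u,v,z=None:world('wrist',fn,u/k,v/k,z=z)
tl=lambda p:(R.T@(p-D['p'])).round(4)
a,b=W(406,181,.072),W(406,352,.072); m=(a+b)/2
print('bar',a.round(4),b.round(4),np.linalg.norm(a-b),'yaw',np.arctan2(-(a-b)[0],(a-b)[1]),'mid',m.round(4),'tool',tl(m),'depth',W(406,265).round(4))
print('sleeve ring z',[W(u,v).round(4) for u,v in((477,20),(533,18),(505,37))])
h1,h2=W(691,172),W(662,355); print('hinge rod',h1.round(4),h2.round(4))
yaw=.165; X=np.array([np.cos(yaw),np.sin(yaw),0]);Y=np.array([-X[1],X[0],0])
print('hinge from bar',(m+.15*X).round(4), 'rod along X from bar',(h1-m)@X,(h2-m)@X,'Y',(h1-m)@Y,(h2-m)@Y)
H=m+.15*X; H[2]=.07
for n,f in(('top','t0'),('scene','s0'),('top','t4'),('scene','s4'),('wrist','w4')):
    d=np.load(f'pics/{f}.npz');hs=cv2.cvtColor(d['im'],cv2.COLOR_RGB2HSV)
    M=((hs[...,0]<6)|(hs[...,0]>174))&(hs[...,1]>170)&(hs[...,2]>90)&(d['d']>0)
    P=np.array([world(n,f,u,v) for v,u in np.argwhere(M)])-H
    L=np.c_[P@X,P[:,2],P@Y]; L=L[(abs(L[:,0]+.05)<.12)&(L[:,1]>-.02)&(abs(L[:,2]+.073)<.04)]
    if len(L)<10: print(f,'few');continue
    rr=np.hypot(L[:,0],L[:,1]); ang=np.arctan2(L[:,1],-L[:,0]); s=(rr>.03)&(rr<.118)
    x,y=cv2.fitLine(L[s][:,:2].astype(np.float32),cv2.DIST_HUBER,0,.001,.001).ravel()[:2]
    print(f,len(L),s.sum(),'median ang by radius',np.median(ang[s]).round(3),np.median(ang[(rr>.08)&(rr<.118)]).round(3),'line',np.arctan(-y/x).round(3),'rmax',rr.max().round(3),'Y',np.median(L[s][:,2]).round(3))
E
```

```text
bar [0.5802 0.0171 0.072 ] [ 0.596  -0.0808  0.072 ] 0.09918991598143378 yaw 0.16035925101047666 mid [ 0.5881 -0.0318  0.072 ] tool [0.0062 0.0066 0.1275] depth [ 0.5872 -0.027   0.0776]
sleeve ring z [array([0.6035, 0.0996, 0.0598]), array([0.6312, 0.1045, 0.0602]), array([0.6193, 0.0944, 0.0593])]
hinge rod [0.7266 0.0438 0.0746] [ 0.7435 -0.0582  0.0758]
hinge from bar [ 0.7361 -0.0072  0.072 ] rod along X from bar 0.148975552905218 0.14892463848930684 Y 0.051814596684192096 -0.05153253967144607
t0 80 41 median ang by radius 0.803 0.796 line 0.772 rmax 0.135 Y -0.071
s0 52 27 median ang by radius 0.803 0.794 line 0.766 rmax 0.137 Y -0.071
t4 few
s4 45 30 median ang by radius 0.801 0.793 line 0.769 rmax 0.119 Y -0.07
w4 332 105 median ang by radius 0.84 nan line 0.782 rmax 0.136 Y -0.071
  return _methods._mean(a, axis=axis, dtype=dtype,
  ret = ret.dtype.type(ret / rcount)
```

Sleeve ring z is 0.060, so it is home. The arm angle from the line fits is about 0.77 rad, and the bar is at tool (+0.006, +0.0066). I'll half-close the fingers so they clear the plate, then go down to the bar.

```bash
python3 -m crank '[[0.006,0.0066,0.03,0,0,0,0.6],[0.006,0.0066,0.06,0,0,0,0.6],[0.006,0.0066,0.09,0,0,0,0.6],[0.006,0.0066,0.1,0,0,0,0.6],[0.006,0.0066,0.11,0,0,0,0.6],[0.006,0.0066,0.125,0,0,0,0.6],[0.006,0.0066,0.125,0,0,0,0.6],[0.006,0.0066,0.125,0,0,0,0.6]]' 40; python3 - <<'E'
from h import *
im,_=save('wrist','w5'); s=get_state(); print(s['position'],s['opening'],s['ft_force'])
cv2.imwrite('pics/w5b.png',cv2.resize(im[:,:,::-1],(800,600),interpolation=3))
E
```

```text
clock: 10.05
position: [0.5891, -0.0251, 0.0737]
tool_rot: [0.0, 0.648, 0.762, 0.0]
ft_force: [0.0, -0.0, 0.2]
opening: 0.398
grasp_force: 0.0
[ 0.58942947 -0.02523702  0.07413643] 0.39777780918923156 [-0.60357051  0.6119697   0.31486747]
```

View pics/w5b.png

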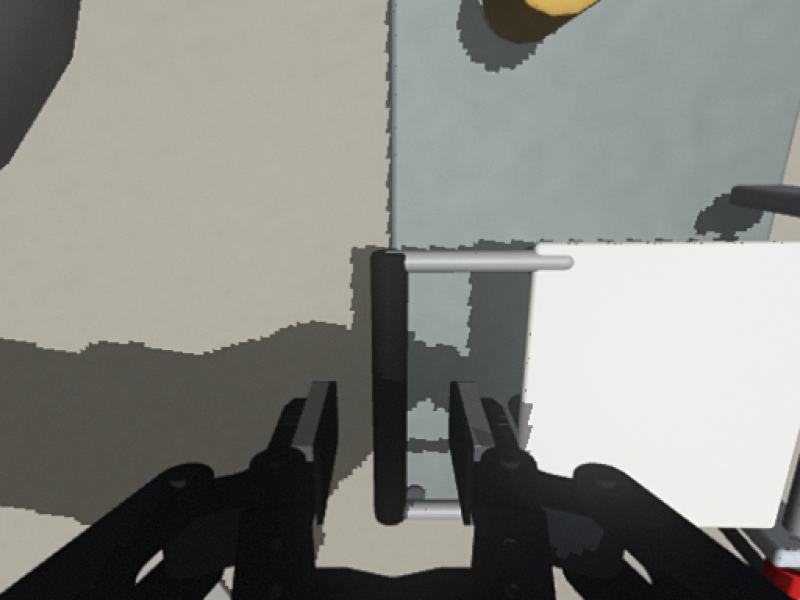

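The bar, at u≈389 in the 800x600 picture, lies between the half-closed fingers, whose pads are at u≈330 and 455. The hinge-side finger stays clear of the white plate at u≈530. I'll go down and pinch.

```bash
python3 -m crank '[[0,0,0.012,0,0,0,0.6],[0,0,0.025,0,0,0,0.6],[0,0,0.035,0,0,0,0.6],[0,0,0.041,0,0,0,0.6],[0,0,0.041,0,0,0,1],[0,0,0.041,0,0,0,1],[0,0,0.041,0,0,0,1],[0,0,0.041,0,0,0,1]]' 40
```

```text
clock: 10.9
position: [0.588, -0.0253, 0.0321]
tool_rot: [-0.001, 0.648, 0.762, -0.001]
ft_force: [-6.0, 0.1, -0.8]
opening: 0.128
grasp_force: 38.9
```

```bash
python3 -m crank '[[0,0.0008,-0.015,0,0,0,1],[0,0.003,-0.0298,0,0,0,1],[0,0.0067,-0.0443,0,0,0,1],[0,0.0118,-0.0584,0,0,0,1],[0,0.0184,-0.0719,0,0,0,1],[0,0.0262,-0.0847,0,0,0,1],[0,0.0353,-0.0966,0,0,0,1],[0,0.0423,-0.1044,0,0,0,1]]' 40; python3 -m crank '[[0,0,0,0,0,0,1],[0,0,0,0,0,0,1],[0,0,0,0,0,0,1],[0,0,0,0,0,0,1],[0,0,0,0,0,0,1],[0,0,0,0,0,0,1],[0,0,0,0,0,0,1],[0,0,0,0,0,0,1]]' 40; python3 - <<'E'
from h import *
a,_=save('scene','s6'); save('top','t6'); save('wrist','w6')
cv2.imwrite('pics/s6b.png',cv2.resize(a[:,:,::-1][80:260,160:400],(800,600),interpolation=3))
s=get_state();print(s['position'],s['tool_rot'])
yaw=.16; X=np.array([np.cos(yaw),np.sin(yaw),0]);Y=np.array([-X[1],X[0],0])
H=np.array([.7361,-.0072,.07])
# white plate cloud -> slope in stand xz
for n,f in(('top','t6'),('scene','s6'),('wrist','w6')):
    d=np.load(f'pics/{f}.npz');im=d['im'].astype(int)
    M=(im.min(2)>150)&(im.max(2)-im.min(2)<25)&(d['d']>0)
    P=np.array([world(n,f,u,v) for v,u in np.argwhere(M)])-H
    L=np.c_[P@X,P[:,2],P@Y]; L=L[(L[:,0]>-.11)&(L[:,0]<-.005)&(abs(L[:,2])<.045)&(L[:,1]>.005)&(L[:,1]<.12)]
    if len(L)<30: print(f,'few',len(L));continue
    x,y=cv2.fitLine(L[:,:2].astype(np.float32),cv2.DIST_HUBER,0,.001,.001).ravel()[:2]
    print(f,len(L),'flap line angle',np.arctan(-y/x).round(3),'range',L.min(0).round(3),L.max(0).round(3))
E
```

```text
clock: 11.7
position: [0.6292, -0.0186, 0.1396]
tool_rot: [-0.001, 0.648, 0.762, -0.001]
ft_force: [-14.7, -0.2, 10.4]
opening: 0.124
grasp_force: 39.1
clock: 12.5
position: [0.6289, -0.0186, 0.1393]
tool_rot: [-0.001, 0.648, 0.762, -0.0]
ft_force: [-14.8, -0.3, 11.9]
opening: 0.123
grasp_force: 39.7
[ 0.62886862 -0.01860064  0.13926788] [-1.17167437e-03  6.48118415e-01  7.61538529e-01 -4.64344282e-04]
t6 165 flap line angle 0.761 range [-0.075  0.009  0.017] [-0.007  0.074  0.045]
s6 445 flap line angle 0.757 range [-0.078  0.007 -0.043] [-0.008  0.076  0.045]
w6 9567 flap line angle 0.759 range [-0.077  0.01  -0.045] [-0.007  0.077  0.045]
```

View pics/s6b.png

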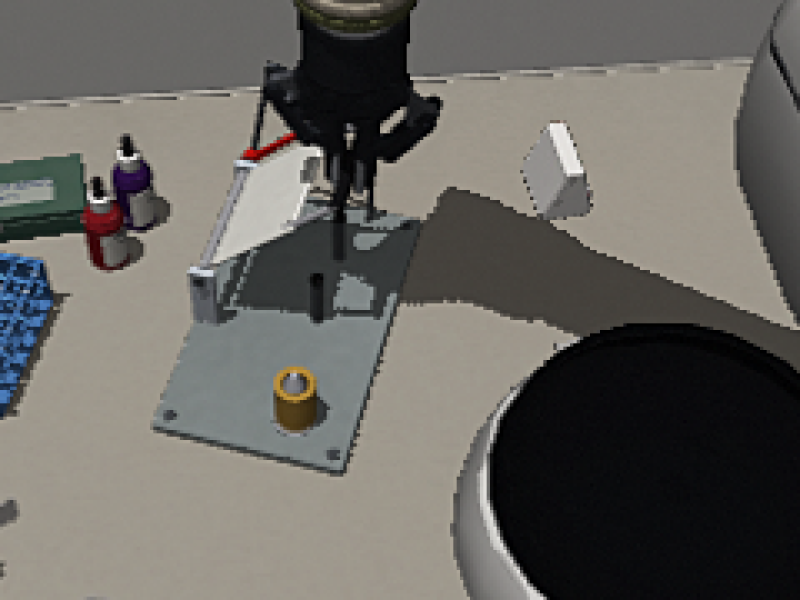

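The scene view shows the sleeve home on the pin at about (295,398), the flap held up parallel to the red arm, and the bottle and timer untouched. The flap measures 0.759 rad against about 0.77 for the red arm, well within 0.08.

```bash
python3 -c "
from plant import order; print(order.job_done())"
```

```text
the job is handed in; nothing more can be done
None
```

The job is handed in at about 12.7 s: the sleeve is home on the pin and released, and the gripper is holding the flap at about 0.76 rad against the red arm's 0.77 by my camera measurements; the judge returned no verdict.

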